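Fetch the hook tin from behind the bending jig

ROBOT

A 6-joint arm with a two-finger parallel gripper is mounted at the origin on the work surface. World frame = base frame: x ahead of the robot, y to its left, z up, the work surface at z = 0. Lengths are in m, angles in rad, forces in N, time in s.
With the tool pointing down it reaches from about 0.275 to 0.725 m from the base axis. Payload 5.6 kg.
Tool frame: the origin (TCP) lies midway between the tips of the shut fingers; the grasp point (between the pads) lies 19 mm behind it; y points along the fingers, x is the direction in which the jaws open and shut, and the axes are right-handed (so a half turn about y gives the same grasp; the last joint's range is limited). The gripper opens to 85 mm and grips with 20 to 120 N. Pads are 22 mm wide; open, the fingers measure 114 mm over their backs; the gripper's body (76 mm by 85 mm) begins 54 mm behind the grasp point. The pads swing forward as they close: fully open they stand 13 mm farther back than shut.
Start: joints at [1.603, 0.255, 0.108, 0, -1.424, -0.285], TCP at [0.138, 0.533, 0.205] pointing down, gripper open.
Joint ranges: [-2.95, 2.95], [-1.21, 1.97], [-1.09, 1.5], [-2.87, 1.71], [-2.94, -0.07], [-3.05, 3.05]. Speed limits (rad/s): [2.57, 2.57, 3.14, 3.14, 3.14, 3.14].

INTERFACE

Orientations are given as a unit quaternion [w, x, y, z].
In Python, from cell import manip gives the robot as it stands. The module is installed in compiled form; this text tells all that it offers.
- The arm moves only by the tool apply_moves, never from a script. Its argument "motion" is text: rows parted by semicolons, each of 5 numbers parted by spaces: the opening, from 0 (shut) to 1 (fully open), then the shift along the tool's x, y, z in m, then the turn about the tool's y in units of 8 degrees (1.0 is 8 degrees). A call has exactly 10 rows; each row shifts and turns the commanded pose from where the row before left it, along the tool's axes as they then stand; what a row does not reach is not made up. A row lasts 1/10 s, in which the tool goes at most 50 mm and 8.59 degrees, less where a joint would pass 70% of its speed; a pose out of reach is approached as far as the arm can. A call is refused whole if a number of a shift passes 0.05 or a number of a turn 1, either way. A call with a gripper value outside its range is refused whole. The fingers move at their own pace and stop on an object; "newtons" is the grip in N (left out, the last holds). Time passes only in rows, so rows that do not move let the fingers close, or fill a call up. It gives the time, the measured TCP pose, the force and the opening at its end, in the units of the state.
- manip.read_state(): the state, without advancing time (a new reading comes with each control period).
- manip.get_image(name): name is "scene" or "top" or "wrist"; returns the picture (420x560x3 uint8, red, green, blue); there is no depth.
- manip.camera_info(name): a dict with "camera_matrix" (3x3 intrinsics, pixels), "rvec" (rotation vector, rad) and "tvec" (3), from world to camera coordinates, as OpenCV has them. Camera axes: x right, y down, z forward; pixel columns grow to the right and rows downward; lengths in m; the calibration is good to about 2 mm. A picture is of the moment at which its call begins: read the wrist's pose just before it. camera_info takes no time and is no camera call; for the wrist camera it gives the pose at the moment of the call.
- manip.close_job(): hands the job in, once; it reports no verdict.
The state is a dict: "t": time; "joint_positions": joint angles; "joint_vel": joint speeds; "tau": joint torques, N m; "tcp_pos": TCP position; "orientation": TCP orientation; "force": force on the tool from outside, world axes, zero at the start; "torque": the same for the moment, N m; "width": finger opening in m.
Only numpy, scipy, OpenCV 4.12 (cv2) and the standard library are available. Lean on these libraries where they do the work, as an engineer would, in place of code of your own. Each camera call takes 0.05 s, during which the arm holds its last target. There are 200 camera calls.

TASK

Each of the two open-fronted steel stalls on the slate bench has a copper tin at the back with something standing in front of it. First move the wooden hook bending jig aside, lifting it out of its stall and standing it on the cork mat; then take the copper tin that was behind the jig and stand it in the shallow wooden tray. Put both down upright, without dropping them.

Things in the scene. Friction and masses are not known exactly. Their poses are not given: they have to be found in the camera images.
- jig: Wooden bending jig, 0.28 kg, at the front (robot side) of one steel stall. Block 64 (x) x 56 (y) x 36 mm high; on it an upright handle, x -16 to +24 mm, 22 mm thick in y, from 36 to 108 mm up: grip its top, fingers closing along y. Two 18 mm pins on the block at x -25. Origin: centre of underside, z up, x points into the stall (within 4 degrees). The other stall holds an iron stake, 104 mm high.
- tin: Copper tin, round, 56 mm wide, 60 high, flat lid, 0.4 kg, upright 70 mm behind the jig (gap 4 to 16 mm). Stall: fixed walls 4 mm thick, 55 high, no floor, inside 76 wide; rear wall 175 mm from the jig's front. 6 to 14 mm free beside the tin, 38 or more behind: with the jig gone grip it from above, fingers closing along the stall. Origin: centre of underside, z up. The other stall holds a like tin.
- mat: Square cork mat, 140 x 140 x 4 mm, fixed flat on the bench on one side of the stalls, empty. Origin: centre of its underside on the bench, x and y along its edges.
- tray: Shallow square open wooden tray, 156 x 156 mm outside, 144 x 144 mm inside, walls 6 mm thick and 25 mm high, floor 6 mm thick, fixed on the bench on the other side of the stalls, empty. Origin: centre of its underside on the bench, x and y along its edges.

How it is judged:
By the outcome, as a careful person would: the job done as asked, in the order asked, and still so for the second after the job is handed in, with the robot touching nothing.
It also fails if it takes over 66 s, if anything falls off the work surface, if the arm or the gripper's body presses on something with over 40 N, if the wrist force passes 120 N, or if a joint passes its speed limit or range.

## Working session

There is one attempt and no reset: what is moved stays moved. The work goes in short steps, Python scripts to look and compute and a tool call to move; the robot and the scene stay as the last step left them, time stands still between calls to the robot, and variables do not carry over. Pictures are saved under pics/ and viewed, about 8 in all and at most 12, crops included, and the job is handed in when it is done.

Besides the shell and the picture viewer there is one more tool, called after ">>>" as name(argument=value, ...) on one line, values as JSON. apply_moves: Moves the arm, as the interface text tells. Its arguments: {"type":"object","properties":{"motion":{"type":"string"},"newtons":{"type":"number"}},"required":["motion"]}

```bash
mkdir -p pics; cat > h.py <<'E'
import numpy as np, cv2
from cell import manip
def cam(n):
    c=manip.camera_info(n); R=cv2.Rodrigues(np.array(c["rvec"],float))[0]
    return np.array(c["camera_matrix"],float),R,np.array(c["tvec"],float).ravel()
def ray(C,uv,z):
    K,R,t=C; o=-R.T@t; d=R.T@np.linalg.inv(K)@np.array([uv[0],uv[1],1.]); return o+d*(z-o[2])/d[2]
def snap(n,f):
    C=cam(n); im=manip.get_image(n); cv2.imwrite('pics/'+f,im[:,:,::-1]); return C,im
E
python3 - <<'E'
from h import *
s=manip.read_state(); print(s["tcp_pos"],s["orientation"],s["width"],s["t"])
for n in("top","scene"):
    C,im=snap(n,n+"0.png"); print(n,(-C[1].T@C[2]).round(3)); print(C[0])
E
```

```text
[0.13737662 0.5319815  0.20448282] [-0.43240098  0.43347875 -0.55863598  0.55950997] 0.08535695216606404 0.0
top [0.422 0.017 1.252]
[[495.33082256   0.         279.37839881]
 [  0.         495.33082256 215.27417798]
 [  0.           0.           1.        ]]
scene [ 1.157 -0.04   1.059]
[[481.379119     0.         283.37143127]
 [  0.         481.379119   205.84821225]
 [  0.           0.           1.        ]]
```

View pics/top0.png

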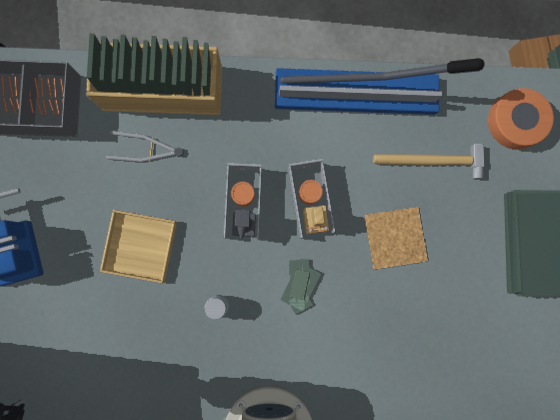

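View pics/scene0.png

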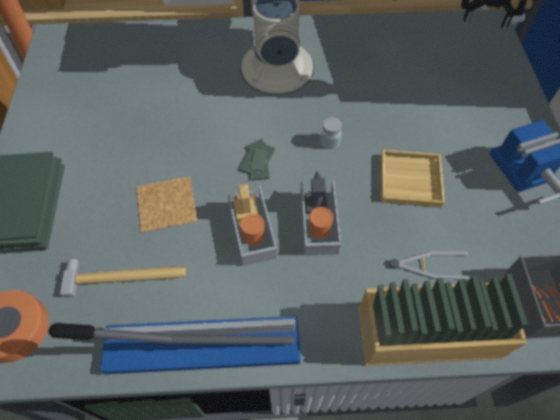

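The top view shows the jig (wood) in the right-hand stall at about (317,218), with its tin at (311,190). The mat is at (396,238) and the tray at (139,247). The stake is in the left-hand stall.

```bash
python3 - <<'E'
from h import *
im=cv2.imread('pics/top0.png'); C=cam("top")
hsv=cv2.cvtColor(im,cv2.COLOR_BGR2HSV)
def comp(m,box):
    x0,y0,x1,y1=box; k=np.zeros_like(m); k[y0:y1,x0:x1]=m[y0:y1,x0:x1]
    k=cv2.morphologyEx(k,cv2.MORPH_CLOSE,np.ones((5,5)))
    return max(cv2.findContours(k,0,2)[0],key=cv2.contourArea)
wood=cv2.inRange(hsv,(8,70,60),(30,255,255)); red=cv2.inRange(hsv,(0,130,90),(12,255,255))
for n,m,b,z in(("mat",wood,(350,195,440,280),.004),("tray",wood,(90,200,185,290),.025)):
    r=cv2.minAreaRect(comp(m,b)); P=np.array([ray(C,p,z)[:2] for p in cv2.boxPoints(r)])
    print(n,P.mean(0).round(4),np.degrees(r[2]*0+np.arctan2(*(P[1]-P[0])[::-1])).round(1),np.linalg.norm(P[1]-P[0]).round(3),np.linalg.norm(P[2]-P[1]).round(3))
c=comp(red,(295,170,328,206)); r=cv2.minEnclosingCircle(c); print("tin",r,ray(C,r[0],.06)[:2])
a=cv2.resize(im[150:255,280:350],None,fx=5.5,fy=5.5,interpolation=2)
b=cv2.imread('pics/scene0.png'); b=cv2.resize(b[170:275,215:285],None,fx=5.5,fy=5.5,interpolation=2)
cv2.imwrite('pics/crop1.png',np.hstack([a,b]))
E
```

```text
mat [ 0.4865 -0.3089] -78.8 0.142 0.142
tray [0.4457 0.3334] -7.2 0.156 0.163
tin ((309.9038391113281, 191.6923065185547), 11.878817558288574) [ 0.58855375 -0.08351299]
```

View pics/crop1.png

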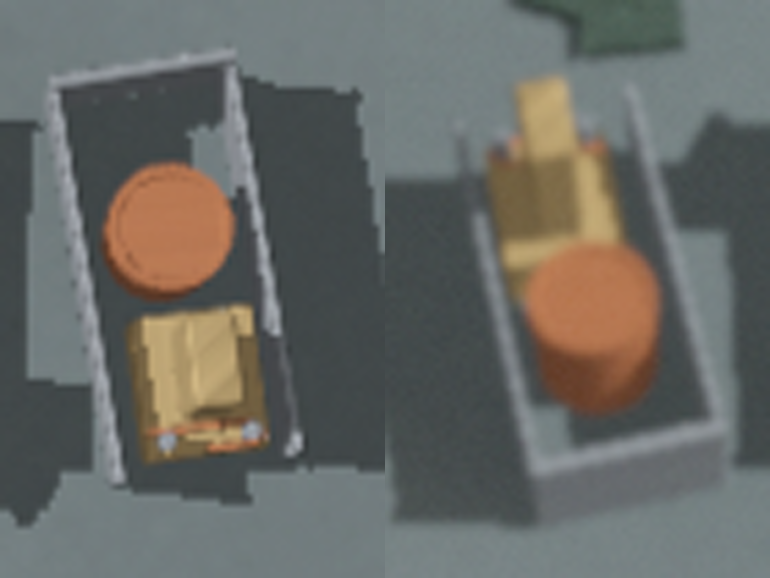

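```bash
python3 - <<'E'
from h import *
from scipy.spatial.transform import Rotation as Ro
T=cam("top");S=cam("scene")
tp=lambda x,y:(280+x/5.5-.4,150+y/5.5-.4); sp=lambda x,y:(215+(x-385)/5.5-.4,170+y/5.5-.4)
P=lambda x,y,z:ray(T,tp(x,y),z)[:2]
for a,b in(((52,80),(118,480)),((233,65),(295,440))):
    p,q=P(*a,.055),P(*b,.055); d=p-q; print("wall",p.round(4),q.round(4),np.degrees(np.arctan2(d[1],d[0])).round(2))
print("blk",np.mean([P(x,y,.036) for x,y in((128,322),(252,305),(268,450),(145,462))],0).round(4))
H=[P(x,y,.108) for x,y in((178,328),(232,320),(245,402),(192,410))]
print("handle",np.mean(H,0).round(4),np.array(H).round(4).tolist(), ray(S,sp(546,117),.108).round(4))
print("tin scene",ray(S,sp(594,306),.06).round(4))
s=manip.read_state(); w=s["orientation"]; R=Ro.from_quat([w[1],w[2],w[3],w[0]]).as_matrix(); print(R.round(4)); print(cam("wrist")[1].round(2),s["joint_positions"])
E
```

```text
wall [ 0.6557 -0.0312] [ 0.4783 -0.0651] 10.82
wall [ 0.6652 -0.1119] [ 0.4983 -0.1428] 10.52
blk [ 0.5231 -0.1014]
handle [ 0.5256 -0.0999] [[0.5409, -0.0852], [0.545, -0.1081], [0.5104, -0.1143], [0.5063, -0.092]] [ 0.5298 -0.1001  0.108 ]
tin scene [ 0.5968 -0.0833  0.06  ]
[[-2.502e-01 -4.000e-04  9.682e-01]
 [-9.682e-01 -1.700e-03 -2.502e-01]
 [ 1.700e-03 -1.000e+00  0.000e+00]]
[[-0.25 -0.97  0.  ]
 [-0.92  0.24  0.3 ]
 [-0.29  0.07 -0.95]] [ 1.60259351e+00  2.55695521e-01  1.07159791e-01 -4.44869212e-04
 -1.42391248e+00 -2.84585584e-01]
```

>>> apply_moves(motion="1 0 -0.005 0 -0.785;1 0 -0.005 0 -0.785;1 0 -0.005 0 -0.785;1 0 -0.005 0 -0.785;1 0.038 0 0.015 0;1 0.038 0 0.015 0;1 0.038 0 0.015 0;1 0.038 0 0.015 0;1 0.038 0 0.015 0;1 0.038 0 0.015 0", newtons=60)

```text
t: 1.1
tcp_pos: [0.2684, 0.3233, 0.2251]
orientation: [-0.544, 0.544, -0.451, 0.451]
force: [0.8, -0.4, -0.2]
width: 0.0854
```

>>> apply_moves(motion="1 0.042 0 0.016 0;1 0.042 0 0.016 0;1 0.042 0 0.016 0;1 0.042 0 0.016 0;1 0.042 0 0.016 0;1 0.042 0 0.016 0;1 0.042 0 0.016 0;1 0.042 0 0.016 0;1 0.042 0 0.015 0;1 0 0 0 0")

```text
t: 2.1
tcp_pos: [0.4794, -0.024, 0.2241]
orientation: [-0.542, 0.544, -0.453, 0.453]
force: [0.3, 1.1, -0.7]
width: 0.0851
```

```bash
cat >> h.py <<'E'
from scipy.spatial.transform import Rotation as Ro
def delta(x,y,z=None):
    s=manip.read_state(); w=s["orientation"]; R=Ro.from_quat([w[1],w[2],w[3],w[0]]).as_matrix(); p=np.array(s["tcp_pos"])
    d=R.T@(np.array([x,y,p[2] if z is None else z])-p); print("t",round(s["t"],2),"p",p.round(4),"xyaw",np.degrees(np.arctan2(R[1,0],R[0,0])).round(2),"tool-delta",d.round(4),"tool z",R[:,1].round(3)); return d
E
python3 - <<'E'
from h import *
delta(.527,-.100); C,im=snap("wrist","w1.png")
K,R,t=C; print((-R.T@t).round(4))
for p in((.527,-.1,.108),(.5886,-.0835,.06)):
    q=R@np.array(p)+t; q=K@q; print((q/q[2]).round(1))
E
```

```text
t 2.1 p [ 0.4794 -0.024   0.2241] xyaw -79.69 tool-delta [ 0.0833 -0.      0.0332] tool z [-0.002 -0.001 -1.   ]
[ 0.5539 -0.01    0.3925]
[379.1 155.6   1. ]
[364.4  76.4   1. ]
```

View pics/w1.png

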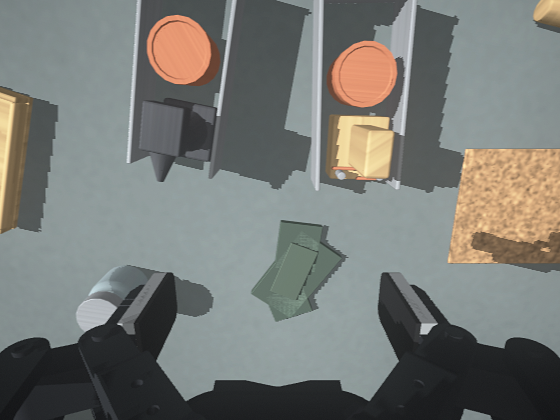

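The handle top is near (379,152) and the lid at (364,71), within about 5 px of what I predicted. I'll move above and look closer.

>>> apply_moves(motion="1 0.028 0 0.012 0;1 0.028 0 0.011 0;1 0.027 0 0.011 0;1 0 0.02 0 0;1 0 0.02 0 0;1 0 0.01 0 0;1 0 0 0 0;1 0 0 0 0;1 0 0 0 0;1 0 0 0 0")

```text
t: 3.15
tcp_pos: [0.5276, -0.0952, 0.1764]
orientation: [0.545, -0.544, 0.451, -0.452]
force: [-0.5, -0.5, 0.7]
width: 0.0855
```

```bash
python3 - <<'E'
from h import *
delta(.527,-.100); C,im=snap("wrist","w2.png")
np.savez('w2.npz',K=C[0],R=C[1],t=C[2])
K,R,t=C
for p in((.527,-.1,.108),(.59,-.0835,.06)):
    q=R@np.array(p)+t; q=K@q; print((q/q[2]).round(1))
E
```

```text
t 3.15 p [ 0.5276 -0.0952  0.1764] xyaw -79.34 tool-delta [ 0.0046 -0.     -0.0015] tool z [ 0.002  0.    -1.   ]
[283.9 214.6   1. ]
[277.4 118.1   1. ]
```

View pics/w2.png

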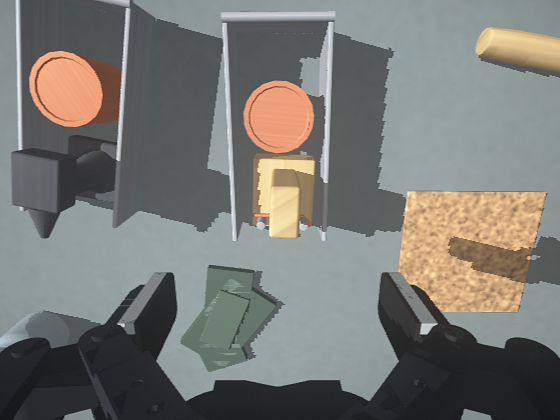

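The handle's top face is centred at about (285,212), and I predicted (284,215). I'll descend and grip.

>>> apply_moves(motion="1 0.0055 0 0 0;1 0 0.03 0 0;1 0 0.03 0 0;1 0 0.025 0 0;1 0 0.016 0 0;1 0 0 0 0;0.6 0 0 0 0;0 0 0 0 0;0 0 0 0 0;0 0 0 0 0", newtons=50)

```text
t: 4.2
tcp_pos: [0.5286, -0.1008, 0.0752]
orientation: [0.545, -0.544, 0.451, -0.452]
force: [1.5, 0.3, -1.2]
width: 0.0284
```

>>> apply_moves(motion="0 0 0 0 0;0 0 0 0 0;0 0 -0.005 0 0;0 0 -0.01 0 0;0 0 -0.015 0 0;0 0 -0.015 0 0;0 0 -0.02 0 0;0 0 -0.02 0 0;0 0 -0.015 0 0;0 0 0 0 0")

```text
t: 5.2
tcp_pos: [0.5294, -0.1009, 0.1769]
orientation: [0.545, -0.543, 0.45, -0.453]
force: [0.2, -0.7, -2.9]
width: 0.0202
```

```bash
python3 - <<'E'
from h import *
delta(.4865,-.309,.079);C,im=snap("wrist","w3.png"); print(manip.read_state()["force"])
E
```

```text
t 5.2 p [ 0.5294 -0.1009  0.1769] xyaw -79.36 tool-delta [ 0.1965  0.0977 -0.081 ] tool z [ 0.004 -0.    -1.   ]
[-1.3280205   0.20238553 -2.66557456]
```

View pics/w3.png

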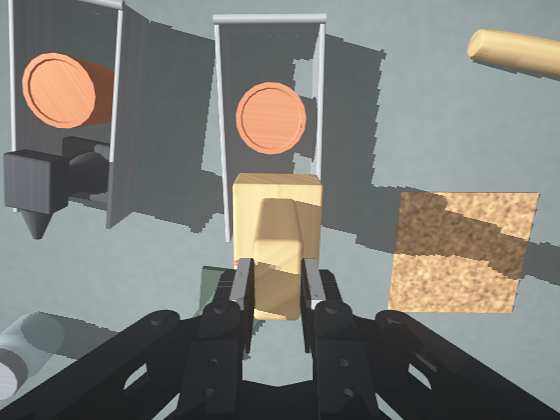

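The jig is held: the force is −2.8 N and the width 20 mm, and the tin hasn't moved. Next I'll carry it over the mat.

>>> apply_moves(motion="0 0.01 0 -0.004 0;0 0.02 0 -0.008 0;0 0.027 0 -0.011 0;0 0.027 0 -0.011 0;0 0.027 0 -0.011 0;0 0.027 0 -0.011 0;0 0.027 0 -0.01 0;0 0.02 0 -0.007 0;0 0.012 0 -0.004 0;0 0 0 0 0")

```text
t: 6.25
tcp_pos: [0.4878, -0.3099, 0.1731]
orientation: [-0.543, 0.544, -0.453, 0.451]
force: [0.0, 0.5, -3.2]
width: 0.0202
```

>>> apply_moves(motion="0 0 0.01 0 0;0 0 0.02 0 0;0 0 0.02 0 0;0 0 0.02 0 0;0 0 0.01 0 0;0 0 0.01 0 0;0 0 0.004 0 0;0 0 0 0 0;0 0 0 0 0;0 0 0 0 0")

```text
t: 7.25
tcp_pos: [0.4893, -0.3088, 0.0811]
orientation: [0.544, -0.544, 0.451, -0.452]
force: [0.5, -0.3, -2.3]
width: 0.0203
```

```bash
python3 - <<'E'
from h import *
delta(.4905,-.308,.079); print(manip.read_state()["force"],manip.read_state()["width"]);C,im=snap("wrist","w4.png");snap("scene","s4.png");
a=cv2.imread('pics/w4.png');b=cv2.imread('pics/s4.png')[130:260,110:290];b=cv2.resize(b,None,fx=2,fy=2)
o=np.zeros((420,800,3),np.uint8);a=cv2.resize(a,(440,330));o[:330,:440]=a;o[:260,440:800]=b;cv2.imwrite('pics/m4.png',o)
E
```

```text
t 7.25 p [ 0.4893 -0.3088  0.0811] xyaw -79.36 tool-delta [-0.0006  0.0021  0.0013] tool z [ 0.001 -0.001 -1.   ]
[ 0.54861445 -0.32846743 -2.34433096] 0.020278282456995273
```

View pics/m4.png

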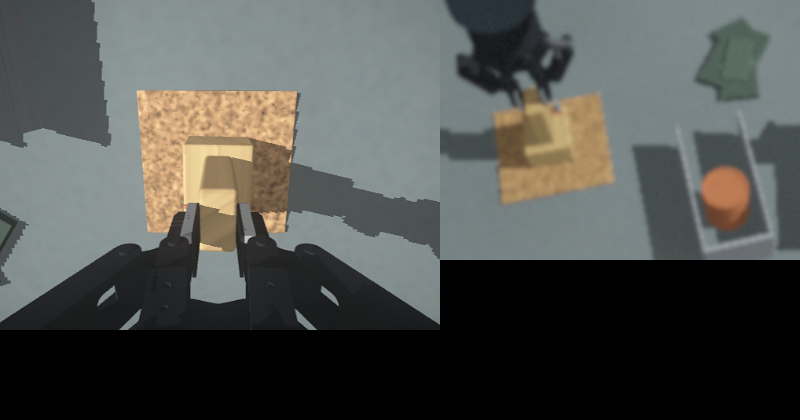

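The jig is over the mat and roughly centred. I'll ease it down.

>>> apply_moves(motion="0 0 0.001 0 0;0 0 0 0 0;0 0 0.001 0 0;0 0 0 0 0;0 0 0 0 0;0 0 0 0 0;0 0 0 0 0;0 0 0 0 0;0 0 0 0 0;0 0 0 0 0")

```text
t: 8.35
tcp_pos: [0.489, -0.3088, 0.0794]
orientation: [0.544, -0.544, 0.451, -0.452]
force: [-1.9, 1.9, 4.8]
width: 0.02
```

Contact felt, so I'll release and lift clear.

>>> apply_moves(motion="0.3 0 0 0 0;0.6 0 0 0 0;1 0 0 0 0;1 0 0 0 0;1 0 0 0 0;1 0 -0.01 0 0;1 0 -0.03 0 0;1 0 -0.03 0 0;1 0 -0.04 0 0;1 0 -0.04 0 0")

```text
t: 9.35
tcp_pos: [0.4884, -0.3086, 0.2307]
orientation: [-0.544, 0.544, -0.451, 0.452]
force: [1.3, -0.7, -0.5]
width: 0.0851
```

>>> apply_moves(motion="1 0 0 0 1;1 0 0 0 1;1 0 0 0 1;1 0 0 0 1;1 0 0 0 1;1 0 0 0 1;1 0 0 0 1;1 0 0 0 1;1 0 0 0 1;1 0 0 0 1")

```text
t: 10.35
tcp_pos: [0.4888, -0.3087, 0.2293]
orientation: [-0.125, 0.124, -0.696, 0.696]
force: [0.1, 0.4, -0.1]
width: 0.0854
```

>>> apply_moves(motion="1 0 0 0 1;1 0 0 0 0.25;1 0 0 0 0;1 0 0 0 0;1 0 0 0 0;1 0 0 0 0;1 0 0 0 0;1 0 0 0 0;1 0 0 0 0;1 0 0 0 0")

```text
t: 11.35
tcp_pos: [0.4888, -0.3086, 0.2284]
orientation: [-0.066, 0.066, -0.704, 0.704]
force: [1.3, 0.3, -0.1]
width: 0.0858
```

```bash
python3 - <<'E'
from h import *
delta(.591,-.0835)
T=cam("top");im=manip.get_image("top");cv2.imwrite('pics/t5.png',im[:,:,::-1])
h=cv2.cvtColor(im,cv2.COLOR_RGB2HSV);m=cv2.inRange(h,(0,130,90),(12,255,255))[165:210,292:330]
c=max(cv2.findContours(m,0,2)[0],key=cv2.contourArea);r=cv2.minEnclosingCircle(c);print(r,ray(T,(r[0][0]+292,r[0][1]+165),.06))
# wrist lid estimate from w2
d=np.load('w2.npz');print(ray((d['K'],d['R'],d['t']),(278.5,117),.06), ray((d['K'],d['R'],d['t']),(285,212),.108))
E
```

```text
t 11.35 p [ 0.4888 -0.3086  0.2284] xyaw -169.36 tool-delta [-0.142  -0.     -0.2024] tool z [-0. -0. -1.]
((17.712121963500977, 26.287878036499023), 11.805939674377441) [ 0.58953    -0.08302291  0.06      ]
[ 0.5909643  -0.08419362  0.06      ] [ 0.529081  -0.1003773  0.108    ]
```

>>> apply_moves(motion="1 -0.014 0 -0.02 0;1 -0.023 0 -0.033 0;1 -0.023 0 -0.033 0;1 -0.023 0 -0.033 0;1 -0.023 0 -0.033 0;1 -0.022 0 -0.03 0;0.9 -0.014 0 -0.02 0;0.9 0 0.02 0 0;0.9 0 0.03 0 0;0.9 0 0 0 0")

```text
t: 12.4
tcp_pos: [0.5886, -0.0831, 0.1741]
orientation: [0.063, -0.069, 0.705, -0.703]
force: [0.5, -0.8, -0.6]
width: 0.0771
```

```bash
python3 - <<'E'
from h import *
delta(.5907,-.0838); C,im=snap("wrist","w6.png");print(manip.read_state()["width"])
h=cv2.cvtColor(im,cv2.COLOR_RGB2HSV);m=cv2.inRange(h,(0,110,90),(14,255,255))
for c in cv2.findContours(m,0,2)[0]:
    if cv2.contourArea(c)>1500: r=cv2.minEnclosingCircle(c);print(r,ray(C,r[0],.06).round(4))
q=C[1]@np.array([.5907,-.0838,.06])+C[2];q=C[0]@q;print(q/q[2])
E
```

```text
t 12.4 p [ 0.5886 -0.0831  0.1741] xyaw -169.35 tool-delta [-0.002  -0.      0.0011] tool z [-0.008  0.001 -1.   ]
0.07675568117521377
((273.46551513671875, 189.25430297851562), 36.33815383911133) [ 0.5911 -0.0887  0.06  ]
[272.83190408 194.96849471   1.        ]
```

View pics/w6.png

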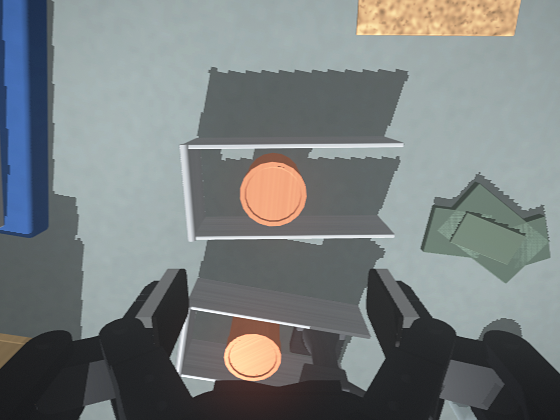

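The lid is at (273,194), as predicted (273,195). Now I'll descend and grip.

>>> apply_moves(motion="0.9 -0.002 0.01 0.001 0;0.9 0 0.03 0 0;0.9 0 0.03 0 0;0.9 0 0.02 0 0;0.9 0 0 0 0;0.9 0 0 0 0;0.9 0 0 0 0;0.9 0 0 0 0;0.9 0 0 0 0;0.9 0 0 0 0")

```text
t: 13.45
tcp_pos: [0.5935, -0.0844, 0.089]
orientation: [-0.066, 0.065, -0.704, 0.704]
force: [0.2, 1.0, 0.0]
width: 0.0768
```

```bash
python3 - <<'E'
from h import *
delta(.5907,-.0838,.018)
E
```

```text
t 13.45 p [ 0.5935 -0.0844  0.089 ] xyaw -169.36 tool-delta [ 0.0027  0.071  -0.0011] tool z [ 0.001  0.    -1.   ]
```

>>> apply_moves(motion="0.9 0.0025 0 -0.001 0;0.9 0 0.015 0 0;0.9 0 0.02 0 0;0.9 0 0.02 0 0;0.9 0 0.012 0 0;0.9 0 0.004 0 0;0.9 0 0 0 0;0.5 0 0 0 0;0 0 0 0 0;0 0 0 0 0", newtons=60)

```text
t: 14.45
tcp_pos: [0.5917, -0.0841, 0.0191]
orientation: [-0.067, 0.065, -0.704, 0.704]
force: [-1.8, 0.6, 5.4]
width: 0.0535
```

>>> apply_moves(motion="0 0 0 0 0;0 0 0 0 0;0 0 0 0 0;0 0 -0.003 0 0;0 0 -0.007 0 0;0 0 -0.01 0 0;0 0 -0.02 0 0;0 0 -0.02 0 0;0 0 -0.02 0 0;0 0 -0.02 0 0")

```text
t: 15.45
tcp_pos: [0.5903, -0.0839, 0.1185]
orientation: [0.065, -0.066, 0.704, -0.704]
force: [-0.5, -0.1, -5.3]
width: 0.0533
```

>>> apply_moves(motion="0 0 -0.02 0 0;0 0 -0.01 0 0;0 0 0 0 0;0 0 0 0 0;0 0 0 0 0;0 0 0 0 0;0 0 0 0 0;0 0 0 0 0;0 0 0 0 0;0 0 0 0 0")

```text
t: 16.45
tcp_pos: [0.5906, -0.0839, 0.1474]
orientation: [0.066, -0.066, 0.704, -0.704]
force: [-0.2, -1.1, -4.7]
width: 0.0531
```

```bash
python3 - <<'E'
from h import *
delta(.4457,.3334,.024)
E
```

```text
t 16.45 p [ 0.5906 -0.0839  0.1474] xyaw -169.36 tool-delta [ 0.0654  0.1234 -0.4369] tool z [-0.  0. -1.]
```

The tin is held (−5 N, 53 mm). I'll raise it over the stake and carry it to the tray.

>>> apply_moves(motion="0 0 -0.02 0 0;0 0 -0.025 0 0;0 0.002 0 -0.015 0;0 0.005 0 -0.03 0;0 0.006 0 -0.04 0;0 0.006 0 -0.04 0;0 0.006 0 -0.04 0;0 0.006 0 -0.04 0;0 0.006 0 -0.04 0;0 0.006 0 -0.04 0")

```text
t: 17.45
tcp_pos: [0.4942, 0.19, 0.1919]
orientation: [0.065, -0.066, 0.704, -0.704]
force: [0.4, 0.2, -4.5]
width: 0.053
```

>>> apply_moves(motion="0 0.006 0 -0.04 0;0 0.006 0 -0.04 0;0 0.006 0 -0.036 0;0 0.003 0 -0.02 0;0 0.001 0 -0.015 0;0 0 0 0 0;0 0 0.02 0 0;0 0 0.02 0 0;0 0 0.01 0 0;0 0 0 0 0")

```text
t: 18.45
tcp_pos: [0.4456, 0.3311, 0.1408]
orientation: [-0.064, 0.066, -0.703, 0.705]
force: [-0.6, 0.6, -4.9]
width: 0.0535
```

```bash
python3 - <<'E'
from h import *
delta(.4457,.3334,.024);print(manip.read_state()["force"])
C,im=snap("wrist","w7.png");snap("scene","s7.png")
b=cv2.imread('pics/s7.png')[120:240,345:485];b=cv2.resize(b,None,fx=2,fy=2)
for p in((.4457,.3334,.006),):
    q=C[1]@np.array(p)+C[2];q=C[0]@q;print((q/q[2]).round(1))
np.savez('w7.npz',K=C[0],R=C[1],t=C[2])
a=cv2.resize(cv2.imread('pics/w7.png'),(500,375));o=np.zeros((375,780,3),np.uint8);o[:,:500]=a;o[:240,500:]=b;cv2.imwrite('pics/m7.png',o)
E
```

```text
t 18.45 p [0.4456 0.3311 0.1408] xyaw -169.42 tool-delta [-0.0008  0.1167 -0.0025] tool z [-0.003 -0.003 -1.   ]
[-0.58228094  0.62391838 -4.92397459]
[275.3 193.3   1. ]
```

View pics/m7.png

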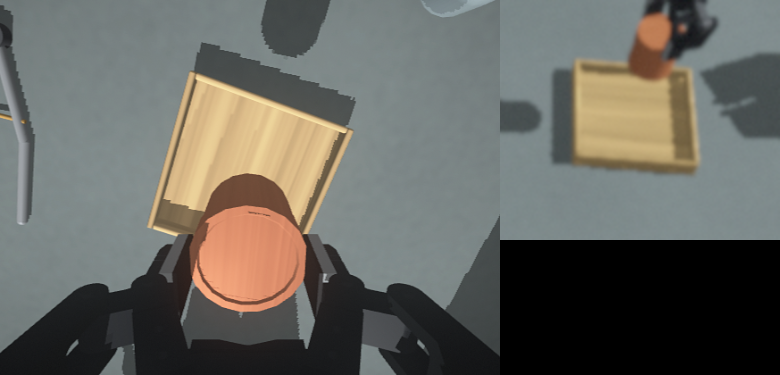

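```bash
python3 - <<'E'
from h import *
d=np.load('w7.npz');C=(d['K'],d['R'],d['t']);P=[ray(C,(u*1.12,v*1.12),.025)[:2] for u,v in((190,74),(352,129),(150,228))]
print(np.round(P,4),(P[1]+P[2])/2,np.linalg.norm(P[0]-P[1]),np.linalg.norm(P[0]-P[2]))
E
```

```text
[[0.5097 0.2514]
 [0.3593 0.271 ]
 [0.5302 0.402 ]] [0.44474332 0.3365322 ] 0.15170767045888453 0.15204571112093357
```

The tray centre is confirmed at about (0.445, 0.335). Lowering.

>>> apply_moves(motion="0 0 0.01 -0.003 0;0 0 0.02 0 0;0 0 0.02 0 0;0 0 0.02 0 0;0 0 0.015 0 0;0 0 0.012 0 0;0 0 0.008 0 0;0 0 0.004 0 0;0 0 0 0 0;0 0 0 0 0")

```text
t: 19.55
tcp_pos: [0.4461, 0.336, 0.0341]
orientation: [0.066, -0.065, 0.704, -0.704]
force: [1.6, 0.4, -5.2]
width: 0.0533
```

>>> apply_moves(motion="0 0 0 0 0;0 0 0 0 0;0 0 0 0 0;0 0 0 0 0;0 0 0 0 0;0 0 0 0 0;0 0 0 0 0;0 0 0 0 0;0 0 0 0 0;0 0 0 0 0")

```text
t: 20.55
tcp_pos: [0.4457, 0.3355, 0.0334]
orientation: [-0.066, 0.066, -0.704, 0.704]
force: [1.2, -0.4, -4.8]
width: 0.0532
```

>>> apply_moves(motion="0 0 0.002 0 0;0 0 0.002 0 0;0 0 0.001 0 0;0 0 0.001 0 0;0 0 0 0 0;0 0 0 0 0;0 0 0 0 0;0 0 0 0 0;0 0 0 0 0;0 0 0 0 0")

```text
t: 21.55
tcp_pos: [0.4457, 0.3355, 0.0274]
orientation: [0.066, -0.066, 0.704, -0.704]
force: [-0.4, -0.6, -4.7]
width: 0.0533
```

>>> apply_moves(motion="0 0 0.001 0 0;0 0 0 0 0;0 0 0 0 0;0 0 0 0 0;0 0 0 0 0;0 0 0 0 0;0 0 0 0 0;0 0 0 0 0;0 0 0 0 0;0 0 0 0 0")

```text
t: 22.55
tcp_pos: [0.4457, 0.3355, 0.0264]
orientation: [0.066, -0.066, 0.704, -0.704]
force: [-0.1, -0.3, -5.0]
width: 0.0537
```

>>> apply_moves(motion="0 0 0.001 0 0;0 0 0 0 0;0 0 0 0 0;0 0 0 0 0;0 0 0 0 0;0 0 0 0 0;0 0 0 0 0;0 0 0 0 0;0 0 0 0 0;0 0 0 0 0")

```text
t: 23.55
tcp_pos: [0.4457, 0.3355, 0.0254]
orientation: [0.066, -0.066, 0.704, -0.704]
force: [0.1, -0.7, -4.9]
width: 0.0536
```

>>> apply_moves(motion="0 0 0.001 0 0;0 0 0 0 0;0 0 0 0 0;0 0 0 0 0;0 0 0 0 0;0 0 0 0 0;0 0 0 0 0;0 0 0 0 0;0 0 0 0 0;0 0 0 0 0")

```text
t: 24.55
tcp_pos: [0.4458, 0.3356, 0.0251]
orientation: [0.066, -0.065, 0.704, -0.704]
force: [-4.7, -1.6, 5.2]
width: 0.0536
```

Contact with the tray floor. I'll open the fingers and lift clear.

>>> apply_moves(motion="0.7 0 0 0 0;0.8 0 0 0 0;0.9 0 0 0 0;0.9 0 0 0 0;0.9 0 0 0 0;0.9 0 -0.01 0 0;0.9 0 -0.02 0 0;0.9 0 -0.03 0 0;0.9 0 -0.03 0 0;0.9 0 -0.03 0 0")

```text
t: 25.55
tcp_pos: [0.4458, 0.3354, 0.1465]
orientation: [0.066, -0.065, 0.704, -0.704]
force: [0.0, 0.9, 0.4]
width: 0.0771
```

>>> apply_moves(motion="0.9 0 -0.03 0 0;0.9 0 -0.03 0.02 0;0.9 0 0 0.03 0;0.9 0 0 0.03 0;0.9 0 0 0.03 0;0.9 0 0 0.02 0;0.9 0 0 0 0;0.9 0 0 0 0;0.9 0 0 0 0;0.9 0 0 0 0")

```text
t: 26.55
tcp_pos: [0.4696, 0.2085, 0.2044]
orientation: [0.066, -0.066, 0.704, -0.704]
force: [1.0, 0.6, -0.3]
width: 0.077
```

```bash
python3 - <<'E'
from h import *
snap("scene","s8.png")
b=cv2.imread('pics/s8.png')[130:275,120:460];cv2.imwrite('pics/m8.png',cv2.resize(b,None,fx=2.3,fy=2.3,interpolation=2))
E
```

```text
(no output)
```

View pics/m8.png

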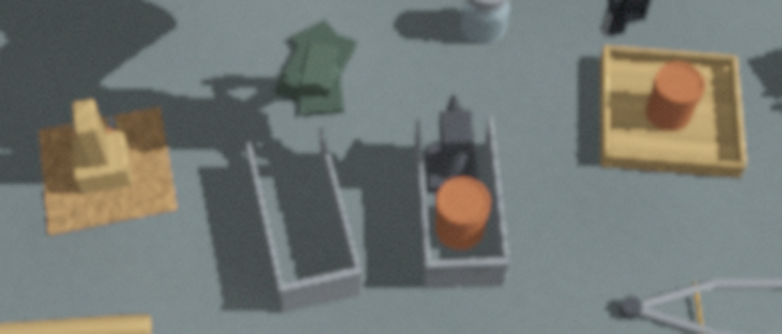

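The jig stands upright on the mat at crop pixel (95,150). The tin stands upright in the tray at (675,95), and the other stall is untouched. Handing in.

```bash
python3 -c "
from cell import manip; print(manip.close_job())"
```

```text
the job is handed in; nothing more can be done
None
```

The job is done and handed in at about 27 s of the 66 s allowed. I lifted the jig out of its stall and stood it on the cork mat. I then gripped the tin behind it from above, carried it over the other stall and stood it in the middle of the tray.

**Last checks:**
- **Placing:** both things were lowered until the wrist force showed contact, about 5 N each time, before I let go.
- **Last picture:** the scene camera showed the jig upright on the mat and the tin upright in the tray. The jig's stall was empty, the other stall was undisturbed, and the gripper was clear of everything.
- **Disagreements:**
  - The scene camera put the tin about 8 mm farther out and the jig handle about 4 mm farther out than the top camera did. I used the top and wrist views, which agreed to about 2 mm for the tin and 4 mm for the handle.
  - An upward force of about 5 N showed at the end of the call that closed on the tin. I did not trace its cause, but the tin lifted and set down normally.

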